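Pop the lid of the blue CD radio at the repair cafe

ROBOT

A 6-joint arm with a two-finger parallel gripper is mounted at the origin on the work surface. World frame = base frame: x ahead of the robot, y to its left, z up, the work surface at z = 0. Lengths are in m, angles in rad, forces in N, time in s.
With the tool pointing down it reaches from about 0.4 to 0.825 m from the base axis. Payload 7 kg.
Tool frame: the origin (TCP) lies at the very end of the fingers, on their centre line; the grasp point (between the pads) lies 19 mm behind it; x points along the fingers, y is the direction in which the jaws open and shut, and the axes are right-handed (so a half turn about x gives the same grasp; the last joint's range is limited). The gripper opens to 88 mm and grips with 3 to 60 N. Pads are 19 mm wide; open, the fingers measure 130 mm over their backs; the gripper's body (78 mm by 193 mm) begins 47 mm behind the grasp point.
Start: joints at [-0.841, 0.359, 0.012, 0, -1.224, -0.288], TCP at [0.289, -0.61, 0.227] pointing down, gripper open.
Joint ranges: [-3.07, 3.07], [-1.43, 2.12], [-1.02, 1.25], [-3.03, 1.67], [-3.05, -0], [-3.03, 3.03]. Speed limits (rad/s): [2.39, 2.39, 3.01, 3.14, 3.14, 3.14].

INTERFACE

Orientations are given as [roll, pitch, yaw] about the fixed x, y, z axes, in that order (R = Rz(yaw) Ry(pitch) Rx(roll)).
In Python, from station import arm, cams gives the robot as it stands. The module is installed in compiled form; this text tells all that it offers.
- The arm moves only by the tool carry_out, never from a script. Its argument "deltas" is a list of rows, each a list of 6 numbers: the shift along the tool's x, y, z in units of 0.04 m (1.0 is 0.04 m), then the turn, a rotation vector about the tool's x, y, z in units of 4 degrees (1.0 is 4 degrees). In form: [[tx, ty, tz, ax, ay, az], ...]. A call has 1 to 5 rows; each row shifts and turns the pose as measured when the row begins, along the tool's axes as they then stand; what a row does not reach is not made up. A row lasts 1/10 s, in which the tool goes at most 50 mm and 8.59 degrees, less where a joint would pass 70% of its speed; a pose out of reach is approached as far as the arm can. A call with a number of a shift or a turn outside -1 to 1 is refused whole. A call with a gripper value outside its range is refused whole. "hand" is the closure, from 0 (fully open) to 1 (shut), set as the call begins (left out, the last holds). The fingers move at their own pace and stop on an object; "newtons" is the grip in N (left out, the last holds). Time passes only in rows, so rows that do not move let the fingers close. It gives the time, the measured TCP pose, the force and the opening at its end, in the units of the state.
- arm.get_state(): the state, without advancing time (a new reading comes with each control period).
- cams.grab_frame(name): name is "scene" or "side" or "wrist"; returns a dict with "pixels" (400x640x3 uint8, red, green, blue), "fx", "fy", "cx", "cy" (pixels), "T" (4x4, takes a point from camera to world coordinates); the wrist camera has in their place "hand_eye" (4x4, takes a point from camera to tool coordinates, whose origin is the TCP and whose axes are the tool frame's). Camera axes: x right, y up, looking along -z (the intrinsics and any distortion apply to the point x, -y, -z); pixel columns grow to the right and rows downward; lengths in m; the calibration is good to about 2 mm. A picture is of the moment at which its call begins: read the wrist's pose just before it. There is no depth.
- arm.job_done(): hands the job in, once; it reports no verdict.
The state is a dict: "t": time; "q": joint angles; "qd": joint speeds; "joint_efforts": joint torques, N m; "eef_pos": TCP position; "ee_rot": TCP orientation; "force": force on the tool from outside, world axes, zero at the start; "moment": the same for the moment, N m; "width": finger opening in m.
Only numpy, scipy, OpenCV 4.12 (cv2) and the standard library are available. Lean on these libraries where they do the work, as an engineer would, in place of code of your own. Each camera call takes 0.05 s, during which the arm holds its last target.

TASK

The blue CD radio is here to have its lens cleaned: push its orange release key down so that the latch lets go and the sprung lid swings fully open by itself. Do not touch the blue lid, and leave the lid of the white radio shut.

Things in the scene. Friction and masses are not known exactly. Their poses are not given: they have to be found in the camera images.
- blue_release (a point): Orange release key of the blue CD radio: centre of its top face (x away from the robot, y along the front). 28 (x) by 38 (y) mm, top 95 mm above the table, 10 mm proud of the console. It slides down 7 mm against a spring (1.5 N at first, 5 N at the bottom), frees the lid at about 4.5 mm and springs back. The lid's front edge is 65 mm behind it (+x); fixed black keys start 68 mm to its left.
- blue_lid (a joint): Angle (rad) of the blue radio's flat lid, 150 by 150 by 8 mm with a round black window, flush with the console: 0 shut and latched, 1.2 fully open at its stop. Hinged at its far edge, 215 mm behind (+x) and 60 mm left (+y) of the key; once freed, its spring swings the front edge up and back, away from the key, in about 1 s and holds it open.
- white_release (a point): Orange release key of the white CD radio: centre of its top face. Not to be pressed. Both radios are the same model, fixed boxes 260 (x) by 270 (y) mm and 85 mm high, key console towards the robot: orange key at the right as seen from the robot, three black keys at the left. The two may stand either way round.
- white_lid (a joint): Angle in rad of the white radio's lid: 0 = shut and latched.

How it is judged:
On the way, in this order (a step that is already met when the one before it is completed fails the run):
1. the blue radio's release key is pressed by the robot (contact force between any of the fingers, the arm and blue_key above 0.5 N).
2. the blue lid has swung open (value of joint blue_lid above 1.05 rad), for 0.2 s.
At the end, for the whole second after the job is handed in: The blue lid stands open at more than 1.05 rad, at rest (below 0.1 rad/s), and the white lid is shut (below 0.05 rad) (value of joint blue_lid above 1.05 rad and velocity of joint blue_lid below 0.1 rad/s and value of joint white_lid below 0.05 rad); the robot touches nothing.
It fails at once if the robot touches the blue lid (more than 0.5 N) (contact force between any of the fingers, the arm and blue_lid above 0.5 N).
It fails at once if the white radio's lid comes open (more than 0.1 rad) (value of joint white_lid above 0.1 rad).
It also fails if it takes over 32 s, if anything falls off the work surface, if the arm or the gripper's body presses on something with over 40 N, if the wrist force passes 120 N, or if a joint passes its speed limit or range.

## Working session

There is one attempt and no reset: what is moved stays moved. The work goes in short steps, Python scripts to look and compute and a tool call to move; the robot and the scene stay as the last step left them, time stands still between calls to the robot, and variables do not carry over. Pictures are saved under pics/ and viewed, and the job is handed in when it is done.

Besides the shell and the picture viewer there is one more tool, called after "Call:" by a JSON object that holds its "method" and its "body". carry_out: Moves the arm, as the interface text tells. Shifts and turns lie within -1 to 1; 1 stands for 0.04 m of shift or 4 degrees of turn. Its arguments: {"type":"object","properties":{"deltas":{"type":"array","items":{"type":"array","items":{"type":"number","minimum":-1,"maximum":1}}},"hand":{"type":"number"},"newtons":{"type":"number"}},"required":["deltas"]}

```bash
mkdir -p pics
python3 - <<'E'
from station import arm,cams
import cv2,pickle
s=arm.get_state();print(s)
d={}
for n in ("scene","side"):
    f=cams.grab_frame(n);d[n]=f;cv2.imwrite(f"pics/{n}0.png",f["pixels"][:,:,::-1]);print(n,{k:f[k] for k in f if k!="pixels"})
pickle.dump(d,open("f0.pkl","wb"))
E
```

```text
{'t': 0.0, 'q': array([-8.40918312e-01,  3.59426509e-01,  1.10682532e-02, -3.40521758e-04,
       -1.22410156e+00, -2.88088940e-01]), 'qd': array([ 0.00054441, -0.00130932, -0.00084211,  0.00014388,  0.00018068,
       -0.00117125]), 'joint_efforts': array([ 6.81620240e-04, -5.82713270e+01,  2.93075609e+01,  6.99726373e+00,
        7.39057374e-03, -2.01829639e-04]), 'eef_pos': array([ 0.28836111, -0.60977004,  0.22560289]), 'ee_rot': array([1.66880299, 1.5691023 , 2.1104761 ]), 'force': array([-0.73086301,  0.04656616, -0.00202177]), 'moment': array([-0.03598695, -0.02844161,  0.02689768]), 'width': 0.08745667709100716}
scene {'fx': 367.65018617966115, 'fy': 367.65018617966115, 'cx': 317.64878523873216, 'cy': 204.8686865848052, 'T': array([[ 0.30421561, -0.63710981,  0.70819768,  1.23246041],
       [ 0.95238725,  0.18758689, -0.24035325, -0.23044439],
       [ 0.02028281,  0.74759765,  0.66384212,  0.68218737],
       [ 0.        ,  0.        ,  0.        ,  1.        ]])}
side {'fx': 470.5300083405283, 'fy': 470.5300083405283, 'cx': 327.5928759664382, 'cy': 208.7434713850582, 'T': array([[-0.9092578 ,  0.28492473, -0.30342733,  0.33020688],
       [-0.41621279, -0.62963955,  0.65598853,  0.64366897],
       [-0.0041425 ,  0.72275302,  0.69109399,  0.85297326],
       [ 0.        ,  0.        ,  0.        ,  1.        ]])}
```

View pics/scene0.png

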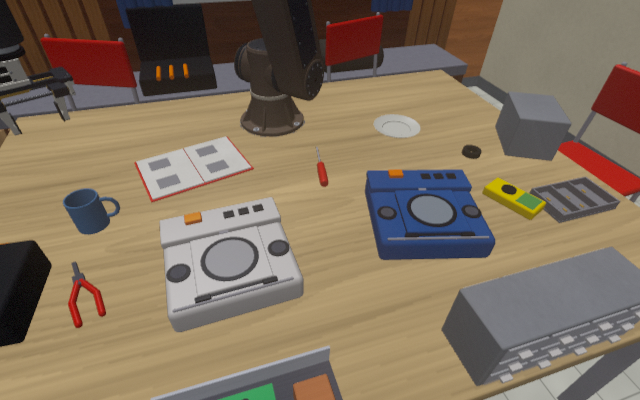

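View pics/side0.png

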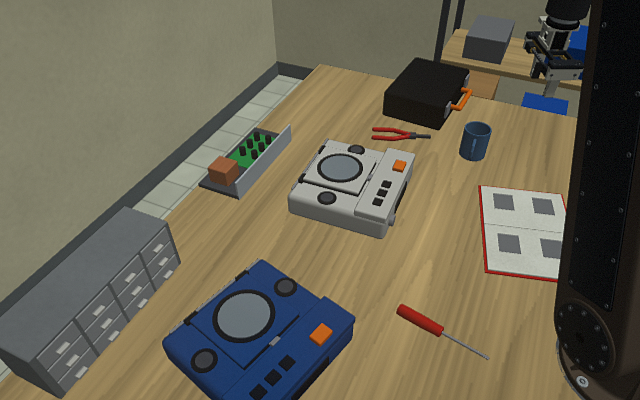

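The scene view shows the blue radio with its orange key near (396,174). In the side view that key is near (321,334). The white radio's key is at (192,218) in scene and (399,166) in side.

```bash
cat > h.py <<'E'
import numpy as np,cv2
def ray(f,u,v,T=None):
    T=f["T"] if T is None else T
    d=T[:3,:3]@np.array([(u-f["cx"])/f["fx"],-(v-f["cy"])/f["fy"],-1]);return T[:3,3],d
def onz(f,u,v,z,T=None):
    o,d=ray(f,u,v,T);return o+d*(z-o[2])/d[2]
def blobs(f,lo=(5,150,120),hi=(18,255,255),amin=40):
    m=cv2.inRange(cv2.cvtColor(f["pixels"],cv2.COLOR_RGB2HSV),lo,hi)
    n,l,st,c=cv2.connectedComponentsWithStats(m)
    return [(c[i],st[i],l==i) for i in range(1,n) if st[i][4]>=amin]
def tri(a,b):
    (o1,d1),(o2,d2)=a,b
    A=np.stack([d1,-d2],1);t=np.linalg.lstsq(A,o2-o1,rcond=None)[0]
    p,q=o1+t[0]*d1,o2+t[1]*d2;return (p+q)/2,np.linalg.norm(p-q)
E
python3 - <<'E'
import pickle,numpy as np,cv2
from h import *
np.set_printoptions(precision=4,suppress=True)
d=pickle.load(open("f0.pkl","rb"))
R={"scene":(396,174),"side":(321,334)};B={}
for n,f in d.items():
    for c,st,m in blobs(f):
        print(n,c,st,onz(f,*c,.095))
        if np.hypot(*(c-R[n]))<12:
            B[n]=ray(f,*c)
            cs=cv2.boxPoints(cv2.minAreaRect(np.argwhere(m)[:,::-1].astype(np.float32)))
            print("corners",[onz(f,*p,.095)[:2].round(4) for p in cs])
print(tri(B["scene"],B["side"]))
E
```

```text
scene [170.5962  71.2692] [169  65   5  14  52] [-0.3245 -0.3367  0.095 ]
scene [185.0426  69.766 ] [183  64   5  13  47] [-0.3258 -0.2811  0.095 ]
scene [157.6078  72.1569] [156  66   4  14  51] [-0.3282 -0.3857  0.095 ]
scene [395.2571 172.7905] [388 169  15   9 105] [0.5413 0.2218 0.095 ]
corners [array([0.5226, 0.209 ]), array([0.5273, 0.2479]), array([0.5594, 0.2335]), array([0.5546, 0.1957])]
scene [192.4713 217.9618] [184 212  18  13 157] [ 0.568  -0.3067  0.095 ]
side [463.0764  98.6369] [451  87  22  23 157] [ 0.4871 -0.6939  0.095 ]
side [221.9264 164.362 ] [209 157  28  16 163] [ 0.9816 -0.1142  0.095 ]
side [399.2447 164.766 ] [393 160  13  11  94] [ 0.5629 -0.3014  0.095 ]
side [320.8304 333.6537] [310 323  22  23 283] [0.537  0.2291 0.095 ]
corners [array([0.5558, 0.2419]), array([0.5451, 0.2046]), array([0.5182, 0.2168]), array([0.5293, 0.2531])]
(array([0.5374, 0.2258, 0.0907]), np.float64(0.002454488721577651))
```

```bash
cat >> h.py <<'E'
from scipy.spatial.transform import Rotation as Ro
def plan(s,tgt,ywd=None):
    R=Ro.from_euler('xyz',s["ee_rot"]).as_matrix()
    d=R.T@(np.array(tgt)-s["eef_pos"])
    print("t",round(s["t"],2),"pos",s["eef_pos"].round(4),"F",s["force"].round(1),"w",round(s["width"],3)); print("toolaxes cols\n",R.round(3))
    print("shift units",(d/.04).round(2),"n rows",np.abs(d/.04).max().round(1))
    if ywd is not None:
        y=np.array([-np.sin(ywd),np.cos(ywd),0]); 
        if y@R[:,1]<0:y=-y
        x=np.array([0,0,-1.]);Rt=np.stack([x,y,np.cross(x,y)],1)
        print("turn units",(np.degrees(Ro.from_matrix(R.T@Rt).as_rotvec())/4).round(2))
E
python3 - <<'E'
import pickle,numpy as np
from h import *
from station import arm
d=pickle.load(open("f0.pkl","rb"));f=d["side"]
P=np.array([onz(f,*p,.092)[:2] for p in [(287,362),(272,377),(257,392),(320.8,333.6)]]);print(P)
v=P[2]-P[3];yaw=np.arctan2(-v[0],v[1]);print("yaw",np.degrees(yaw),np.linalg.norm(v))
plan(arm.get_state(),[.538,.227,.2],yaw)
E
```

```text
[[0.56772039 0.30268016]
 [0.57794597 0.33764438]
 [0.58768953 0.37096044]
 [0.53789983 0.22741557]]
yaw -19.129517210738058 0.1519346692030441
t 0.1 pos [ 0.2884 -0.6098  0.2257] F [-0.3 -0.2  0.2] w 0.088
toolaxes cols
 [[-0.001 -0.427  0.904]
 [ 0.001  0.904  0.427]
 [-1.     0.002 -0.   ]]
shift units [ 0.67 16.24 14.58] n rows 16.2
turn units [ 1.111e+01 -1.000e-02 -2.000e-02]
```

Call:
{"method": "carry_out", "body": {"deltas": [[0, 0.8, 0.7, 0, 0, 0], [0, 0.8, 0.7, 0, 0, 0], [0, 0.8, 0.7, 0, 0, 0], [0, 0.8, 0.7, 0, 0, 0], [0, 0.8, 0.7, 0, 0, 0]], "hand": 1, "newtons": 10}}

```text
t: 0.6
eef_pos: [0.3455, -0.4022, 0.2209]
ee_rot: [1.972, 1.562, 2.406]
force: [1.1, 1.0, 0.4]
width: 0.0531
```

Call:
{"method": "carry_out", "body": {"deltas": [[0, 0.8, 0.7, 0, 0, 0], [0, 0.8, 0.7, 0, 0, 0], [0, 0.8, 0.7, 0, 0, 0], [0, 0.8, 0.7, 0, 0, 0], [0, 0.8, 0.7, 0, 0, 0]]}}

```text
t: 1.1
eef_pos: [0.4049, -0.1895, 0.2209]
ee_rot: [1.943, 1.561, 2.376]
force: [0.8, 0.2, -0.2]
width: 0.0133
```

Call:
{"method": "carry_out", "body": {"deltas": [[0, 0.8, 0.7, 0, 0, 0], [0, 0.8, 0.7, 0, 0, 0], [0, 0.8, 0.7, 0, 0, 0], [0, 0.8, 0.7, 0, 0, 0], [0, 0.8, 0.7, 0, 0, 0]]}}

```text
t: 1.6
eef_pos: [0.4643, 0.0236, 0.2223]
ee_rot: [1.796, 1.561, 2.229]
force: [0.3, -1.0, -0.1]
width: 0.0003
```

Call:
{"method": "carry_out", "body": {"deltas": [[0, 0, 0, 1, 0, 0], [0, 0, 0, 1, 0, 0], [0, 0, 0, 1, 0, 0], [0, 0, 0, 1, 0, 0], [0, 0, 0, 1, 0, 0]]}}

```text
t: 2.1
eef_pos: [0.4646, 0.03, 0.2206]
ee_rot: [2.364, 1.559, 2.445]
force: [-0.6, 0.4, 0.7]
width: 0.0005
```

Call:
{"method": "carry_out", "body": {"deltas": [[0, 0, 0, 1, 0, 0], [0, 0, 0, 1, 0, 0], [0, 0, 0, 1, 0, 0], [0, 0, 0, 1, 0, 0], [0, 0, 0, 1, 0, 0]]}}

```text
t: 2.6
eef_pos: [0.4631, 0.0298, 0.2192]
ee_rot: [2.905, 1.557, 2.621]
force: [0.1, 0.3, 0.4]
width: 0.0005
```

Run:
```python
from station import arm,cams
from h import *
s=arm.get_state();plan(s,[.538,.227,.2],np.radians(-19.1));print(s["q"].round(2))
f=cams.grab_frame("wrist");cv2.imwrite("pics/w1.png",f["pixels"][:,:,::-1]);print(f["hand_eye"].round(3))
```

```text
t 2.6 pos [0.4631 0.0298 0.2192] F [0.1 0.3 0.4] w 0.001
toolaxes cols
 [[-0.012  0.28   0.96 ]
 [ 0.007  0.96  -0.279]
 [-1.     0.003 -0.013]]
shift units [0.49 5.26 0.43] n rows 5.3
turn units [ 0.72 -0.19 -0.04]
[ 0.48  0.02 -0.43 -0.01 -1.13 -2.33]
[[ 0.     0.273 -0.962 -0.157]
 [ 1.     0.     0.     0.001]
 [ 0.    -0.962 -0.273 -0.075]
 [ 0.     0.     0.     1.   ]]
```

View pics/w1.png

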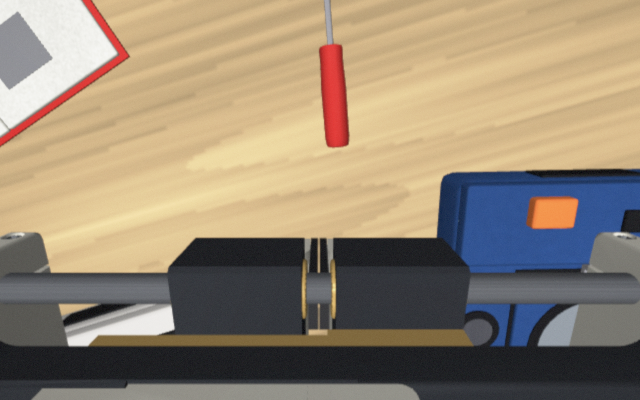

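The wrist view shows the key at about (552,213), with its edges nearly parallel to the image. The yaw is right.

```bash
cat >> h.py <<'E'
def wristT(f,s):
    T=np.eye(4);T[:3,:3]=Ro.from_euler('xyz',s["ee_rot"]).as_matrix();T[:3,3]=s["eef_pos"];return T@f["hand_eye"]
def wkey():
    from station import arm,cams
    s=arm.get_state();f=cams.grab_frame("wrist");T=wristT(f,s)
    for c,st,m in blobs(f,amin=150):
        cs=cv2.boxPoints(cv2.minAreaRect(np.argwhere(m)[:,::-1].astype(np.float32)))
        print("c",c,st,onz(f,*c,.095,T).round(4)); P=np.array([onz(f,*p,.095,T)[:2] for p in cs]);print("corners px",cs.round().tolist(),"\n",P.round(4).tolist(),"sides",np.linalg.norm(np.diff(P,axis=0),axis=1).round(4),"edgeang",np.degrees(np.arctan2(*(np.diff(P,axis=0).T[::-1]))).round(1))
    h=np.linalg.inv(f["hand_eye"])@[0,0,0,1]; print("tcp px",f["fx"]*h[0]/-h[2]+f["cx"],f["fy"]*h[1]/h[2]+f["cy"])
    return s,f
E
python3 - <<'E'
from h import *
wkey()
E
```

```text
c [552.19097956 211.26004228] [ 527  196   51   32 1419] [0.5336 0.2234 0.095 ]
corners px [[526.0, 197.0], [577.0, 195.0], [578.0, 226.0], [527.0, 227.0]] 
 [[0.514, 0.2034], [0.5252, 0.2456], [0.5537, 0.2437], [0.5422, 0.2005]] sides [0.0436 0.0285 0.0447] edgeang [  75.2   -3.7 -104.8]
tcp px 316.8965877472628 258.4172332928133
```

Call:
{"method": "carry_out", "body": {"deltas": [[0, 1, 0.06, 0, -0.1, 0], [0, 1, 0.06, 0, -0.1, 0], [0, 1, 0.06, 0, 0, 0], [0, 1, 0.06, 0, 0, 0], [0, 1, 0.06, 0, 0, 0]]}}

```text
t: 3.2
eef_pos: [0.5297, 0.2209, 0.2204]
ee_rot: [1.213, 1.567, 0.938]
force: [0.8, 0.9, 1.2]
width: 0.0005
```

Run:
```python
from h import *
from station import cams
s,f=wkey();plan(s,[.534,.227,.12],np.radians(-16.5))
cv2.imwrite("pics/w2.png",f["pixels"][:,:,::-1])
```

```text
c [326.23273856 198.87820016] [ 305  184   43   31 1289] [0.5352 0.2277 0.095 ]
corners px [[305.0, 184.0], [347.0, 184.0], [347.0, 214.0], [305.0, 214.0]] 
 [[0.5175, 0.2137], [0.5273, 0.2483], [0.5535, 0.2416], [0.5435, 0.206]] sides [0.036  0.0271 0.0369] edgeang [  74.2  -14.4 -105.8]
tcp px 316.8688385127085 258.4142470584643
t 3.2 pos [0.5297 0.2209 0.2204] F [0.8 0.9 1.2] w 0.001
toolaxes cols
 [[ 0.002  0.272  0.962]
 [ 0.003  0.962 -0.272]
 [-1.     0.004  0.001]]
shift units [2.51 0.17 0.06] n rows 2.5
turn units [ 0.18  0.02 -0.05]
```

View pics/w2.png

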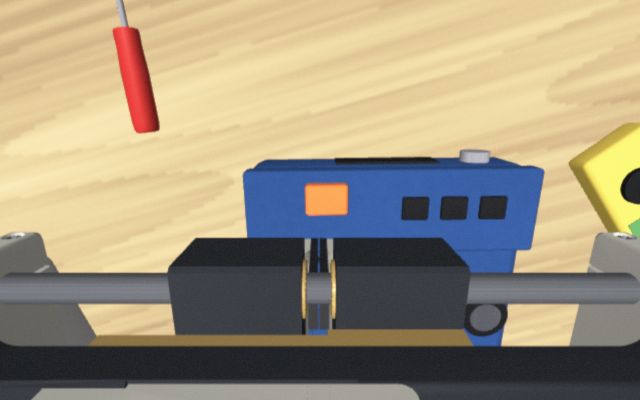

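The key measures 36 x 27 mm (given 38 x 28 mm) with its centre at (0.535, 0.228), and all three cameras agree. Descending.

Call:
{"method": "carry_out", "body": {"deltas": [[0.7, 0.08, 0.03, 0.1, 0, 0], [0.7, 0.08, 0.03, 0, 0, 0], [0.7, 0, 0, 0, 0, 0], [0.5, 0, 0, 0, 0, 0], [0, 0, 0, 0, 0, 0]]}}

```text
t: 3.75
eef_pos: [0.5373, 0.2354, 0.1113]
ee_rot: [1.025, 1.566, 0.761]
force: [-0.3, -0.7, 0.2]
width: 0.0005
```

Run:
```python
from h import *
from station import arm,cams
s=arm.get_state();plan(s,[.5335,.2275,.095],np.radians(-16))
for n in("side","scene"):
    f=cams.grab_frame(n);p=f["pixels"][:,:,::-1]
    p=p[240:400,180:420] if n=="side" else p[110:270,300:540]
    cv2.imwrite(f"pics/{n}1.png",cv2.resize(p,None,fx=3,fy=3))
```

```text
t 3.75 pos [0.5373 0.2354 0.1113] F [-0.3 -0.7  0.2] w 0.001
toolaxes cols
 [[ 0.004  0.262  0.965]
 [ 0.003  0.965 -0.262]
 [-1.     0.004  0.003]]
shift units [ 0.41 -0.22 -0.04] n rows 0.4
turn units [ 0.21  0.04 -0.06]
```

View pics/side1.png

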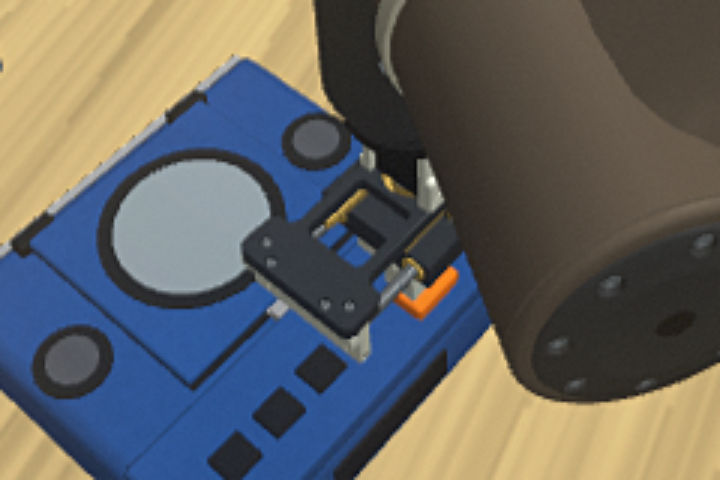

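View pics/scene1.png

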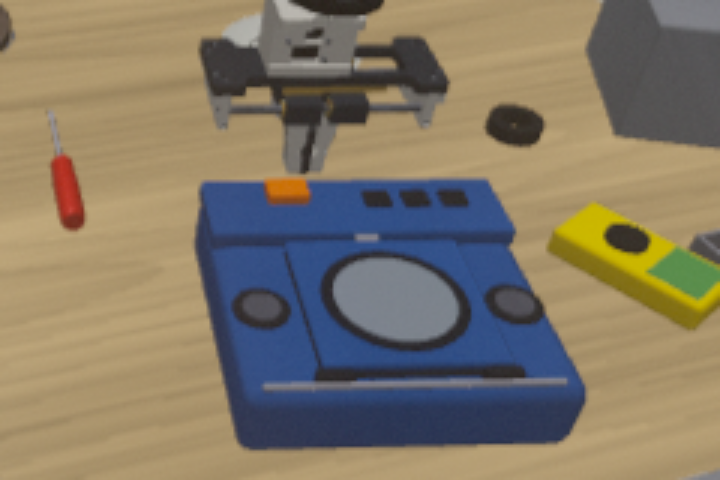

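The fingertip is above and slightly left of the key: at about (303,170) in the 3x scene crop, with the key at (287,190). I'll shift 8 mm right, then press in small steps.

Call:
{"method": "carry_out", "body": {"deltas": [[0, -0.22, -0.05, 0.2, 0, 0], [0.15, 0, 0, 0, 0, 0], [0, 0, 0, 0, 0, 0]]}}

```text
t: 4.15
eef_pos: [0.536, 0.2286, 0.1116]
ee_rot: [0.934, 1.556, 0.655]
force: [0.4, -0.0, -0.6]
width: 0.0008
```

Run:
```python
from h import *
from station import arm,cams
s=arm.get_state();plan(s,[.5335,.2275,.089],np.radians(-16))
f=cams.grab_frame("scene")
h=np.linalg.inv(f["T"])@np.r_[s["eef_pos"],1]
u,v=f["fx"]*h[0]/-h[2]+f["cx"],f["fy"]*h[1]/h[2]+f["cy"];print("tip px",u,v,"crop",(u-300)*3,(v-110)*3)
cv2.imwrite("pics/scene2.png",cv2.resize(f["pixels"][110:270,300:540,::-1],None,fx=3,fy=3))
```

```text
t 4.15 pos [0.536  0.2286 0.1116] F [ 0.4 -0.  -0.6] w 0.001
toolaxes cols
 [[ 0.012  0.275  0.961]
 [ 0.009  0.961 -0.275]
 [-1.     0.012  0.009]]
shift units [ 0.56 -0.05 -0.06] n rows 0.6
turn units [ 0.    0.13 -0.17]
tip px 397.64918146821526 166.22300037520588 crop 292.9475444046458 168.66900112561765
```

View pics/scene2.png

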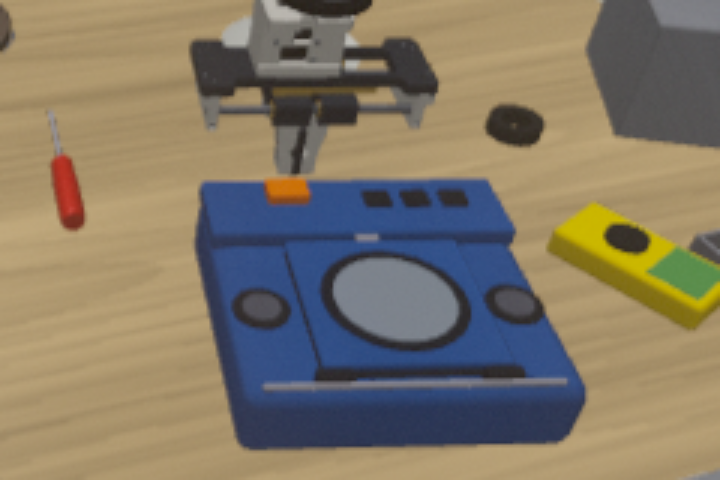

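Call:
{"method": "carry_out", "body": {"deltas": [[0.3, -0.05, 0, 0, 0.1, -0.1]]}}

```text
t: 4.3
eef_pos: [0.5369, 0.2277, 0.1018]
ee_rot: [1.059, 1.561, 0.781]
force: [-0.3, 1.0, 0.0]
width: 0.0006
```

Call:
{"method": "carry_out", "body": {"deltas": [[0.2, 0, 0, 0, 0, 0]]}}

```text
t: 4.4
eef_pos: [0.5367, 0.2275, 0.093]
ee_rot: [1.1, 1.562, 0.822]
force: [-1.6, -1.4, 1.7]
width: 0.0004
```

Call:
{"method": "carry_out", "body": {"deltas": [[0.12, 0, 0, 0, 0, 0]]}}

```text
t: 4.5
eef_pos: [0.5369, 0.2275, 0.0877]
ee_rot: [1.082, 1.562, 0.804]
force: [-9.8, -0.4, 34.1]
width: 0.0007
```

Run:
```python
from h import *
from station import arm,cams
f=cams.grab_frame("scene");print(arm.get_state()["eef_pos"],arm.get_state()["force"])
cv2.imwrite("pics/scene3.png",cv2.resize(f["pixels"][110:270,300:540,::-1],None,fx=3,fy=3))
```

```text
[0.53683202 0.22752033 0.0882469 ] [-5.30663111  0.31005384 10.75213884]
```

View pics/scene3.png

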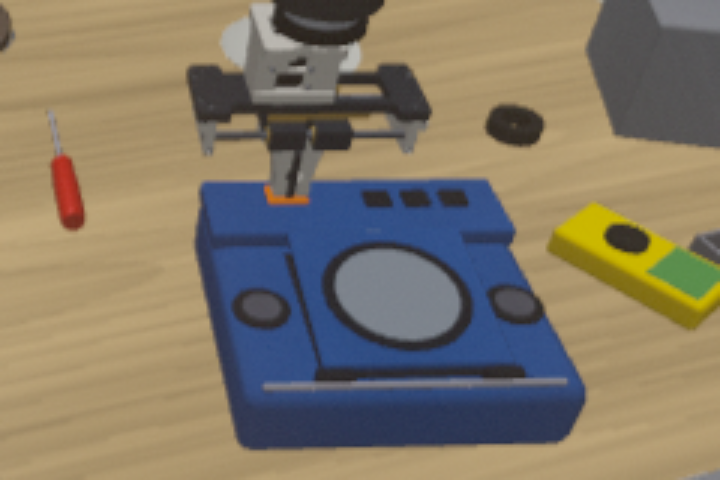

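The key has bottomed out and the lid's front gap has changed, so it's starting to open. I'll retreat up and back towards the robot.

Call:
{"method": "carry_out", "body": {"deltas": [[-0.4, 0, -0.1, 0, 0, 0], [-0.4, 0, -0.6, 0, 0, 0], [-0.3, 0, -0.6, 0, 0, 0], [-0.3, 0, -0.3, 0, 0, 0], [0, 0, 0, 0, 0, 0]]}}

```text
t: 5.05
eef_pos: [0.4735, 0.2451, 0.1429]
ee_rot: [0.97, 1.566, 0.692]
force: [1.2, 0.1, -0.2]
width: 0.0008
```

Call:
{"method": "carry_out", "body": {"deltas": [[0, 0, 0, 0, 0, 0], [0, 0, 0, 0, 0, 0], [0, 0, 0, 0, 0, 0], [0, 0, 0, 0, 0, 0], [0, 0, 0, 0, 0, 0]]}}

```text
t: 5.55
eef_pos: [0.4746, 0.2444, 0.1406]
ee_rot: [0.772, 1.569, 0.494]
force: [-0.5, 1.2, 0.5]
width: 0.0
```

Call:
{"method": "carry_out", "body": {"deltas": [[0, 0, 0, 0, 0, 0], [0, 0, 0, 0, 0, 0], [0, 0, 0, 0, 0, 0], [0, 0, 0, 0, 0, 0], [0, 0, 0, 0, 0, 0]]}}

```text
t: 6.05
eef_pos: [0.4748, 0.244, 0.14]
ee_rot: [0.484, 1.57, 0.204]
force: [0.5, 0.3, -0.7]
width: 0.0008
```

Run:
```python
from h import *
from station import arm,cams
for n in("side","scene"):
    f=cams.grab_frame(n);cv2.imwrite(f"pics/{n}4.png",f["pixels"][:,:,::-1])
s=arm.get_state();print(s["t"],s["eef_pos"],s["force"],s["qd"].round(3))
```

```text
6.15 [0.47482251 0.24402739 0.14000773] [-0.65297374  0.39419748  0.39905809] [ 0.     0.001 -0.001 -0.001 -0.001  0.001]
```

View pics/scene4.png

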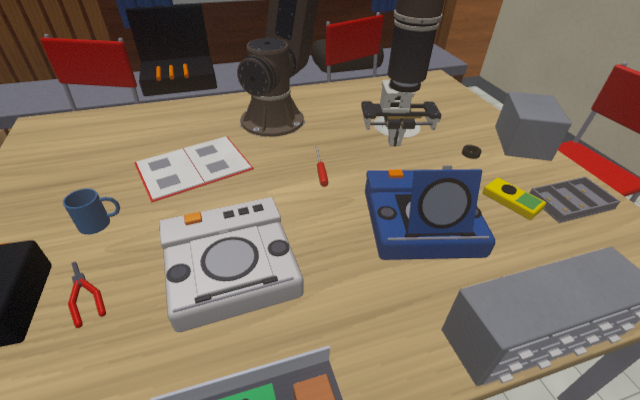

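View pics/side4.png

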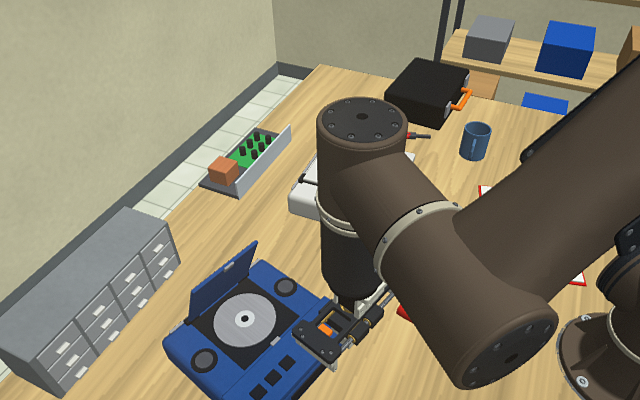

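The lid stands up in both views, with its top edge at (414,171)–(474,170) in scene and (190,291)–(255,241) in side. The white lid is shut. I'll let it settle and check the angle.

Call:
{"method": "carry_out", "body": {"deltas": [[0, 0, 0, 0, 0, 0], [0, 0, 0, 0, 0, 0], [0, 0, 0, 0, 0, 0], [0, 0, 0, 0, 0, 0], [0, 0, 0, 0, 0, 0]]}}

```text
t: 6.65
eef_pos: [0.4748, 0.2441, 0.1402]
ee_rot: [0.579, 1.569, 0.3]
force: [-0.6, -0.0, -0.2]
width: 0.0002
```

Run:
```python
from h import *
from station import arm,cams
a=cams.grab_frame("scene");b=cams.grab_frame("side")
old=cv2.imread("pics/scene4.png")[:,:,::-1]
print("lid region max-ish change",np.percentile(np.abs(a["pixels"].astype(int)-old)[150:260,360:500],99.5))
for p,q in (((414,171),(255,241)),((474,170),(190,291))):
    P,e=tri(ray(a,*p),ray(b,*q));print(P.round(3),e.round(4),"angle",np.arcsin((P[2]-.083)/.15).round(3))
```

```text
lid region max-ish change 5.0
[0.693 0.171 0.218] 0.0047 angle 1.113
[0.729 0.306 0.216] 0.0192 angle 1.092
```

The lid isn't moving. Edge height gives about 1.1 rad and horizontal setback about 1.24 rad, consistent with the 1.2 rad stop. Handing in.

Run:
```python
from station import arm
print(arm.job_done())
```

```text
the job is handed in; nothing more can be done
None
```

The blue radio's lid is open and I handed the job in at about 6.8 s; no verdict is reported. I found the orange key at about (0.535, 0.228) and pressed it with the closed fingers down to z ≈ 0.088. Then I drew the arm up and back towards the robot.

**Press:** the wrist force briefly read about 34 N when the key hit bottom, well above the 5 N spring. I have only the end-of-row readings, so the true peak isn't known. It was the fingertips that pressed, not the gripper's body, and it is well under the 120 N wrist limit.

**Key position:** the three cameras agreed on the key to within about 8 mm on the first look. The close wrist view gave a size of 36 x 27 mm, against 38 x 28 mm given.

**Blue lid:** it is open and showed no change between pictures about 0.5 s apart. My angle checks disagreed somewhat:
- From the height of its front edge, about 1.1 rad. One of the two corners behind this was poorly matched between views, 19 mm apart.
- From how far the edge sits from the hinge, about 1.24 rad.
- Both are above 1.05 rad and fit the 1.2 rad stop.

**White lid and contact:** the white lid looked shut in the scene view; the arm mostly hid it in the side view. At hand-in the arm was at rest and clear of everything, with the force reading within about 1 N of zero.

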